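# Index a vial carousel to the front and lock it with its pin

### The job

The vial carousel stands unlocked at the wrong place. Turn it gently by its rim until the pocket with the blue-capped vial faces the red mark at the front, then take the red-headed locking pin from its parking bush and seat it through the rim notch there into the hole in the bar below, fully home with its collar down on the plate. Feel the pin in rather than forcing it, leave the blue vial standing untouched in its pocket and the other things on the bench where they are.

Things in the scene. Friction and masses are not known exactly. Their poses are not given: they have to be found in the camera images.
- base: fixed grey base of the carousel; origin on the bench under the vertical turning axis; -x points to the carousel's front, z up. An aluminium bar, top 22 mm above the bench, 44 mm wide, lies along y at x = -116 mm, from y = -42 to +162 mm, with the red front mark, the index hole and, at y = +125 mm, the raised parking bush (26 mm across, top 36 mm high) where the pin starts
- carousel (a joint): how far the plate has turned since the start, rad, + is anticlockwise from above; endless both ways, dry friction 0.6 N m, stays where left. Six stations 60 degrees apart: each a grey pocket ring (38 mm across, 14 mm high, 62 mm from the axis) with a rim notch on the same radius. The other pockets hold white- and yellow-capped vials, tops 78 mm above the bench
- plate_center (a point): point on the turning axis at the plate's top face, 34 mm above the bench; fixed to the base, axes as the base's. The plate: white disc 240 mm across, 10 mm thick. Half-way between stations (30 degrees to either side of a pocket), 110 mm from the axis, stand six steel finger pegs for pushing, 12 mm across, tops 64 mm above the bench. Push with less than 25 N
- blue_vial_center (a point): centre (half-way up) of the blue-capped vial, 22 mm across, 44 mm tall, standing loose on the plate in a pocket of 32 mm bore: it stands towards one side of the pocket, up to 5 mm off its centre, so it shows the plate's angle only to about 4.5 degrees (9 mm at the notch). Not to be touched
- front_place (a point): the place on the front line, 62 mm from the turning axis, 56 mm above the bench, to which the centre of the blue-capped vial must come; fixed to the base, axes as the base's
- index_hole (a point): centre of the index hole's mouth in the bar's top, 22 mm above the bench, 112 mm from the turning axis on the front line; vertical through-hole 14.5 mm across; fixed, axes as the base's. The plate (2 mm above the bar) covers it unless a notch stands over it. A notch is open to the outside, 14.5 mm wide at 112 mm from the axis, and reaches in to 98 mm from the axis
- pin_head (a point): centre of the pin's red head, a cylinder 18 mm across, 38 mm tall; z along the pin, up. Pin mass about 90 g. It starts upright in the parking bush (15 mm bore) with this point 60 mm above the bench. Fully home in the index hole its collar lies on the plate and this point is 58 mm above the bench. Keep the pin's force on plate and base under 40 N
- pin_tip (a point): tip of the pin, 54 mm below the head's centre, 6 mm above the bench at the start. Under the head sits a collar 24 mm across and 5 mm thick, then the shank, 13 mm across and 30 mm long, chamfered to 10.5 mm over the last 1.3 mm. Tip heights above the bench: 34 mm resting on the plate, 22 mm through a notch and resting on the bar, 4 mm fully home
- stain_bottle: bystander: amber dropper bottle, 36 mm across, 102 mm tall, standing to the left of the carousel; origin at its underside
- wind_timer: bystander: white round wind-up timer with a red knob, 62 mm across, 34 mm high, to the left of the carousel; origin at its underside
- ink_pad: bystander: dark ink pad, 60 x 90 x 13 mm, lying behind the carousel; origin at its underside
There are look-alikes about, which are no part of the job. Of the things that look like the part that bears pin_head, the smaller one is meant.

How it is judged:
On the way, in this order (a step that is already met when the one before it is completed fails the run):
1. the blue-capped vial's pocket has been turned to the front (vial within 12 mm of the front place) and the plate stands still (horizontal distance between blue_vial_center and front_place below 0.012 m and velocity of joint carousel between -0.1 and 0.1 rad/s), for 0.2 s.
2. the pin is fully home in the index hole (horizontal distance between pin_head and index_hole below 0.006 m and z of pin_head in the frame of index_hole below 0.038 m and angle between pin_head's own z axis and vertical below 0.1 rad), for 0.2 s.
At the end, for the whole second after the job is handed in: The blue-capped vial stands upright in its pocket, its centre within 12 mm of the front place; the pin stands in the index hole through the notch, upright within 0.1 rad, its collar within 2 mm of the plate's top and its head within 6 mm of the hole's axis; all released and at rest (all of step 2 and horizontal distance between blue_vial_center and front_place below 0.012 m and linear speed of each of pin, blue_vial below 0.02 m/s and angle between blue_vial_center's own z axis and vertical below 0.1 rad and z of blue_vial_center in the frame of front_place below 0.005 m); the robot touches nothing.
It fails at once if the robot pushes on the carousel with more than 25 N (contact force between any of the arm, the fingers and carousel above 25 N).
It fails at once if the pin is pressed on the carousel or on the base with more than 40 N (contact force between pin and carousel above 40 N or contact force between pin and base above 40 N).
It fails at once if the carousel is spun faster than 2 rad/s (velocity of joint carousel above 2 rad/s or velocity of joint carousel below -2 rad/s).
It fails at once if the robot touches the blue-capped vial with more than 1 N, or it tips by more than 0.35 rad (contact force between any of the arm, the fingers and blue_vial above 1 N or angle between blue_vial_center's own z axis and vertical above 0.35 rad).
It fails at once if a bystander (stain bottle, timer or ink pad) is moved by more than 20 mm (distance of any of stain_bottle, wind_timer, ink_pad from where it was at the start of the episode above 0.02 m).
It also fails if it takes over 72 s, if anything falls off the work surface, if the arm or the gripper's body presses on something with over 40 N, if the wrist force passes 120 N, or if a joint passes its speed limit or range.

### The arm

A 6-joint arm with a two-finger parallel gripper is mounted at the origin on a cart in front of the work surface, level with it; the furniture and walls round the work are solid. World frame = base frame: x ahead of the robot, y to its left, z up, the work surface at z = 0. Lengths are in m, angles in rad, forces in N, time in s.
With the tool pointing down it reaches from about 0.425 to 1.125 m from the base axis. Payload 14.9 kg.
Tool frame: the origin (TCP) lies at the very end of the fingers, on their centre line; the grasp point (between the pads) lies 19 mm behind it; z points along the fingers, y is the line along which they close (so a half turn about z gives the same grasp; the last joint's range is limited). The gripper opens to 91 mm and grips with 3 to 60 N. Pads are 32 mm wide; open, the fingers measure 118 mm over their backs; the gripper's body (76 mm by 178 mm) begins 60 mm behind the grasp point.
Start: joints at [-1.212, 0.379, 1.734, -0, 1.028, -0.033], TCP at [0.267, -0.647, 0.214] pointing down, gripper open.
Joint ranges: [-2.77, 2.77], [-0.74, 2.19], [0, 2.66], [-1.06, 4.2], [0.31, 2.87], [-3.08, 3.08]. Speed limits (rad/s): [1.89, 1.89, 2.39, 3.14, 3.14, 3.14].

### API

Orientations are given as a unit quaternion [x, y, z, w].
In Python, from station import robot gives the robot as it stands. Calls block until the motion is done:
- robot.movep(position, orientation): joint-space move of the TCP to a pose.
- robot.movel(position, velocity=0.15, ori=None, until_force=None): straight line of the TCP; ori=None keeps the orientation; velocity is the mean speed in m/s. With until_force (N) it stops when the force on the tool has changed by that much, and returns True; else False.
- robot.move_j(angles): joint-space move.
- robot.set_gripper(opening): finger opening in m; the grip force is fixed at half the most; returns when the fingers have stopped.
- robot.hold(seconds).
- robot.solve_ik(position, orientation): joint angles nearest the present ones, or None.
- robot.observe(): the state.
- robot.read_camera(name): name is "side" or "top"; returns the picture (480x640x3 uint8, blue, green, red); there is no depth.
- robot.camera_model(name): a dict with "fx", "fy", "cx", "cy" (pixels), "k1" (the pictures are not rectified: a ray, as slopes to the right and down, at radius r is drawn at 1 + k1 r^2 times it, then the intrinsics apply), "camera_from_world" (4x4, takes a point from world to camera coordinates). Camera axes: x right, y down, z forward; pixel columns grow to the right and rows downward; lengths in m; the calibration is good to about 2 mm. A picture is of the moment at which its call begins. camera_model takes no time and is no camera call.
A pose or a line that the arm cannot do raises robot.Unreachable and nothing moves.
- robot.hand_in(): hands the job in; it is judged then, once.
Trained networks look in the newest picture that a camera, given by its name, has taken for a name from the list of things; names that differ only in an ending like _2 or _b are one class to them, and where a whole thing is asked for, a point or a joint stands for the part that bears it (a point fixed in the world has none). Each returns a list of dicts, best first, with "conf" (0 to 1); they miss things now and then, are a little off and sometimes report something else, mostly with a low value. They report only what shows in the picture. A call takes as long as a camera call. They do not tell look-alikes from the thing itself.
- robot.search_frame(camera, thing): "position" ([x, y, z] in m, in world coordinates, good to about 4 mm: the middle of the surface that is visible of it).
- robot.masks_of(camera, thing): "pixels" (480x640 bool, what is visible of it).
The state is a dict: "clock": time; "q": joint angles; "dq": joint speeds; "effort": joint torques, N m; "ee_pos": TCP position; "tcp_rot": TCP orientation; "wrist_force": force on the tool from outside, world axes, zero at the start; "wrist_torque": the same for the moment, N m; "gripper_width": finger opening in m; "gripper_force": force on a finger pad.
Only numpy, scipy, OpenCV 4.12 (cv2) and the standard library are available. Lean on these libraries where they do the work, as an engineer would, in place of code of your own. Each camera call takes 0.05 s, during which the arm holds its last target. There are 200 camera calls.

## Working session

There is one attempt and no reset: what is moved stays moved. The work goes in short steps, each a Python script; the robot and the scene stay as the last script left them, time stands still between calls to the robot, and variables do not carry over. Pictures are saved under pics/ and viewed, at most 10 in all, crops included, and the job is handed in when it is done.

```bash
mkdir -p pics; ls; python3 - <<'E'
from station import robot
import cv2,numpy as np
for n in("top","side"):
    im=robot.read_camera(n);cv2.imwrite(f"pics/{n}0.png",im)
    m=robot.camera_model(n);print(n,{k:(np.round(v,4).tolist()) for k,v in m.items()})
for n in("top","side"):
    for t in("base","carousel","blue_vial_center","pin_head","stain_bottle","wind_timer","ink_pad"):
        try:print(n,t,[(np.round(d["position"],3).tolist(),round(d["conf"],2)) for d in robot.search_frame(n,t)])
        except Exception as e:print(n,t,e)
o=robot.observe();print(o["clock"],o["ee_pos"],o["tcp_rot"],o["wrist_force"])
E
```

```text
pics
top {'fx': 434.6373, 'fy': 434.6373, 'cx': 319.0304, 'cy': 233.7383, 'k1': 0.0, 'camera_from_world': [[0.0073, -0.9998, -0.0209, -0.168], [-0.9987, -0.0062, -0.0499, 0.5704], [0.0498, 0.0213, -0.9985, 0.8937], [0.0, 0.0, 0.0, 1.0]]}
side {'fx': 487.098, 'fy': 487.098, 'cx': 314.5388, 'cy': 235.5329, 'k1': 0.0153, 'camera_from_world': [[-0.9998, 0.0036, -0.0188, 0.5786], [0.0182, 0.4742, -0.8802, 0.1266], [0.0058, -0.8804, -0.4742, 0.8406], [0.0, 0.0, 0.0, 1.0]]}
top base [([0.433, -0.208, 0.024], 0.94)]
top carousel [([0.539, -0.304, 0.034], 0.93), ([0.447, -0.167, 0.076], 0.53)]
top blue_vial_center [([0.601, -0.294, 0.078], 0.65)]
top pin_head [([0.479, -0.084, 0.102], 0.66), ([0.541, -0.301, 0.034], 0.61), ([0.444, -0.162, 0.076], 0.52)]
top stain_bottle [([0.428, -0.208, 0.019], 0.63), ([0.539, 0.064, 0.053], 0.57)]
top wind_timer [([0.407, 0.032, 0.021], 0.74)]
top ink_pad [([0.758, -0.214, 0.012], 0.56)]
side base [([0.435, -0.181, 0.02], 0.88)]
side carousel [([0.525, -0.268, 0.042], 0.61), ([0.407, 0.05, 0.016], 0.18)]
side blue_vial_center []
side pin_head [([0.477, -0.072, 0.063], 0.68), ([0.447, -0.16, 0.061], 0.53)]
side stain_bottle [([0.542, 0.084, 0.047], 0.75), ([0.406, 0.046, 0.019], 0.5)]
side wind_timer [([0.407, 0.046, 0.019], 0.68)]
side ink_pad []
0.8 [ 0.26728013 -0.64698359  0.21393996] [ 9.80872109e-01  1.94653296e-01 -1.31671754e-05  6.33229259e-06] [-1.30941121 -0.29017123 -1.06410292]
```

View pics/top0.png

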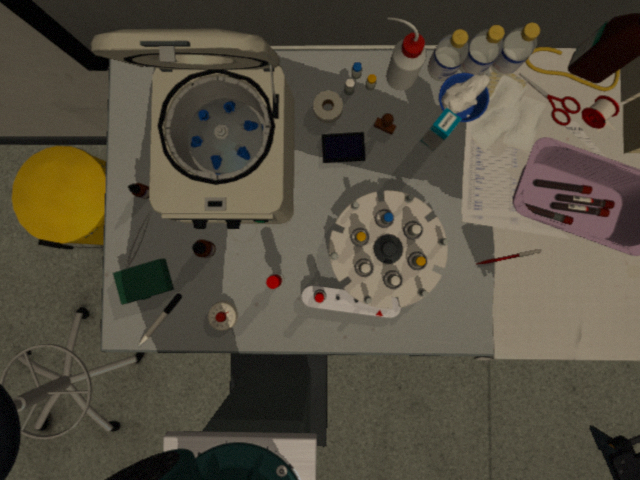

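View pics/side0.png

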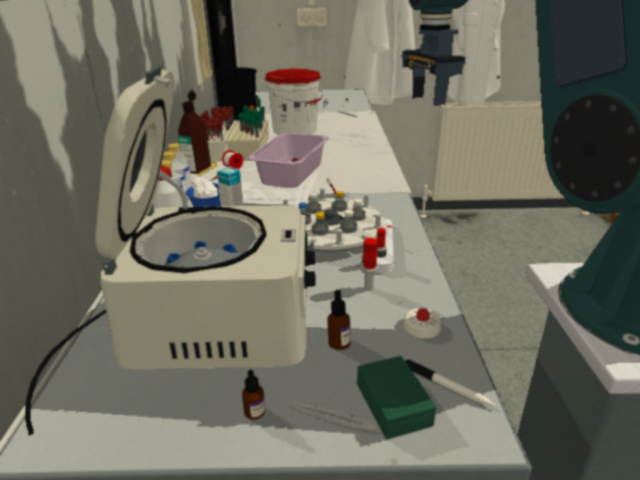

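The red cylinder on the aluminium bar at top (319,297) / side (381,238) is the smaller, and it stands in the bush. The look-alike at top (274,282) / side (370,252) is larger and stands on the bench. The timer's red knob at top (221,317) is a third red thing. The blue cap is at top (386,217) and the red mark at (380,313). Next I rectify a close crop.

```bash
cat > h.py <<'E'
from station import robot
import cv2,numpy as np
from scipy.spatial.transform import Rotation as R
def proj(n,P):
    m=robot.camera_model(n);T=np.array(m["camera_from_world"]);P=np.atleast_2d(P)
    c=P@T[:3,:3].T+T[:3,3];s=c[:,:2]/c[:,2:];s=s*(1+m["k1"]*(s**2).sum(1,keepdims=True))
    return s*[m["fx"],m["fy"]]+[m["cx"],m["cy"]]
def ray(n,uv):
    m=robot.camera_model(n);T=np.array(m["camera_from_world"])
    d=(np.array(uv,float)-[m["cx"],m["cy"]])/[m["fx"],m["fy"]];s=d.copy()
    for _ in range(5): s=d/(1+m["k1"]*(s**2).sum())
    o=-T[:3,:3].T@T[:3,3];return o,T[:3,:3].T@np.r_[s,1]
def onz(n,uv,z):
    o,d=ray(n,uv);return o+d*(z-o[2])/d[2]
def tri(uv1,uv2):
    o1,d1=ray("top",uv1);o2,d2=ray("side",uv2)
    t=np.linalg.lstsq(np.c_[d1,-d2],o2-o1,rcond=None)[0]
    a,b=o1+d1*t[0],o2+d2*t[1];return (a+b)/2,np.linalg.norm(a-b)
# rectified map on plane z: pixel (u,v) -> x=x1-v*s, y=y1-u*s
def rect(im,z,x1,y1,s=.0005,w=800,h=600,n="top"):
    u,v=np.meshgrid(np.arange(w),np.arange(h))
    P=np.c_[(x1-v*s).ravel(),(y1-u*s).ravel(),np.full(u.size,z)]
    q=proj(n,P).astype(np.float32).reshape(h,w,2)
    return cv2.remap(im,q[...,0],q[...,1],cv2.INTER_CUBIC)
E
python3 - <<'E'
from h import *
im=cv2.imread("pics/top0.png");r=rect(im,.034,.68,-.10)
cv2.imwrite("pics/r34.png",np.clip(r*1.3,0,255).astype(np.uint8))
s=cv2.imread("pics/side0.png")[180:300,290:450];cv2.imwrite("pics/s4.png",cv2.resize(s,None,fx=5,fy=5,interpolation=cv2.INTER_CUBIC))
# red blobs
for n in("top","side"):
    a=cv2.imread(f"pics/{n}0.png").astype(int);k=((a[...,2]>110)&(a[...,1]<60)&(a[...,0]<60)).astype(np.uint8)
    c,l,st,ce=cv2.connectedComponentsWithStats(k)
    print(n,[(st[i].tolist(),ce[i].round(1).tolist()) for i in range(1,c) if st[i][4]>5])
E
```

```text
top [([614, 100, 4, 5, 6], [615.7, 102.2]), ([599, 112, 6, 7, 7], [601.6, 115.0]), ([266, 276, 13, 13, 129], [272.1, 282.1]), ([315, 294, 9, 8, 57], [319.1, 297.7]), ([377, 311, 5, 5, 16], [379.1, 313.4])]
side [([267, 69, 53, 13, 483], [295.0, 74.1]), ([308, 100, 10, 3, 16], [312.9, 101.1]), ([228, 153, 15, 15, 139], [235.6, 160.5]), ([161, 166, 10, 10, 60], [165.6, 170.1]), ([364, 228, 21, 41, 365], [373.5, 247.7]), ([418, 309, 11, 12, 88], [423.1, 313.9])]
```

View pics/r34.png

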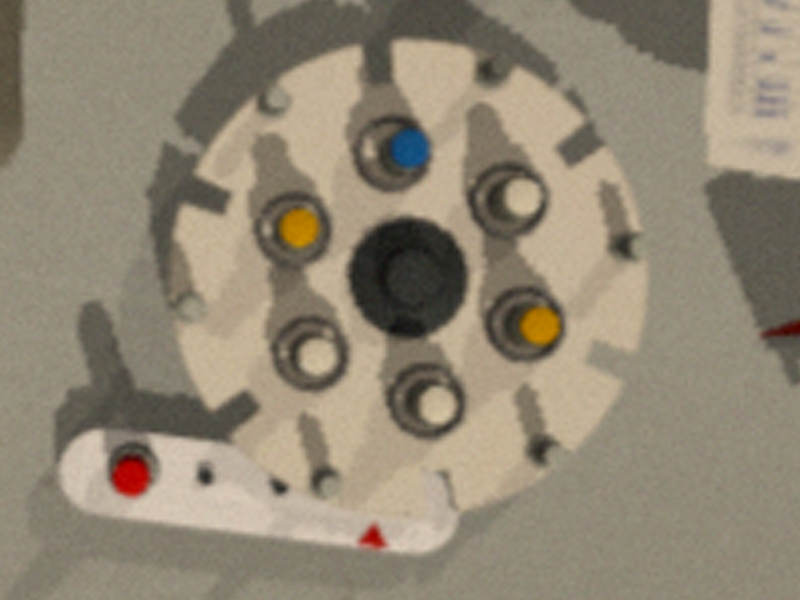

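View pics/s4.png

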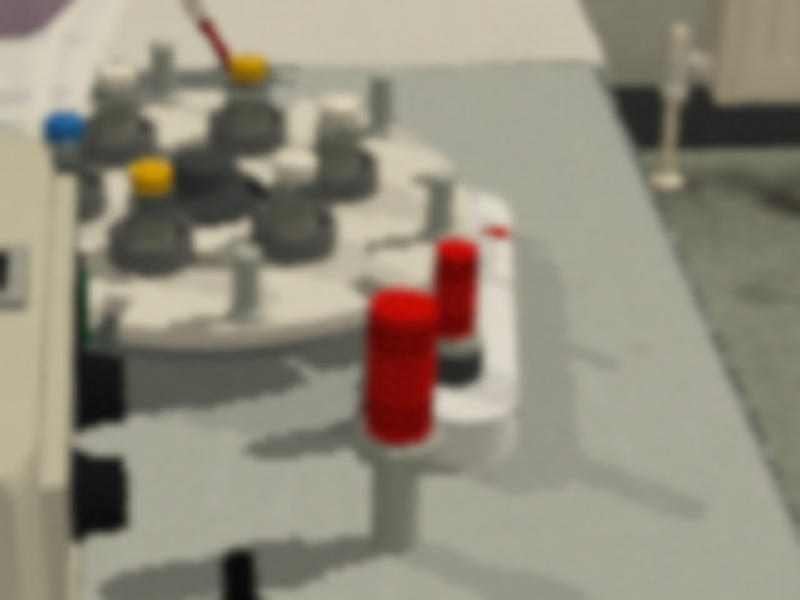

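The crops show the small red pin in its bush with the larger look-alike in front of it on a bare bench post. The blue cap sits at rect (409,148), its notch at (377,62), and the red mark at (373,537). Next I fit the geometry and check the IK.

```bash
cat > fit.py <<'E'
from h import *
from scipy.optimize import least_squares
def r2w(p,z,zr=.034,x1=.68,y1=-.10,s=.0005):  # rect pixel -> point at height z on same ray
    return onz("top",proj("top",[x1-p[1]*s,y1-p[0]*s,zr])[0],z)[:2]
E
python3 - <<'E'
from fit import *
pegs=[(275,97),(496,67),(630,243),(547,448),(326,480),(190,303)]
notch=[(377,62),(205,193),(240,411),(437,490),(606,360),(582,143)]
W=np.array([r2w(p,.064) for p in pegs]);N=np.array([r2w(p,.034) for p in notch])
def f(v):
    c,a=v[:2],v[2];o=[]
    for k,w in enumerate(W):
        t=a+np.pi/3*(np.array(range(6)))+np.pi/6;d=c+.11*np.c_[np.cos(t),np.sin(t)]-w
        o+=list(d[np.argmin((d**2).sum(1))])
    for w in N:
        t=a+np.pi/3*np.arange(6);e=np.c_[-np.sin(t),np.cos(t)];r=np.c_[np.cos(t),np.sin(t)]
        k=np.argmax(r@(w-c));o.append(e[k]@(w-c))
    return o
s=least_squares(f,[.54,-.305,np.radians(9)],loss="soft_l1",f_scale=.002)
print("c",s.x[:2],"a",np.degrees(s.x[2]),np.round(1e3*np.array(f(s.x)),1))
c=s.x[:2]
pt,e=tri((319.3,297.5),(381.4,229.2));print("pin head top tri",pt,e,"top@.079",onz("top",(319.3,297.5),.079))
mk=onz("top",(379.1,313.4),.022);print("mark",mk,"yaw from mark",np.degrees(np.arctan2(*(-(mk[:2]-c))[::-1])), np.linalg.norm(mk[:2]-c))
for pn in(pt[:2],onz("top",(319.3,297.5),.079)[:2]):
    d=pn-c;print("yaw from pin",np.degrees(np.arctan2(d[1],d[0])-np.arctan2(.125,-.116)),np.linalg.norm(d),np.hypot(.125,.116))
bv=r2w((409,148),.078)-c;print("blue ang",np.degrees(np.arctan2(bv[1],bv[0])),np.linalg.norm(bv))
down=R.from_euler("x",180,degrees=True)
for ph in(-141,-81,-21):
  for ex in(0,180):
    q=[]
    for d in range(-6,170,16):
        p=np.radians(ph+d);j=robot.solve_ik(list(np.r_[c+.11*np.r_[np.cos(p),np.sin(p)],.046]),(R.from_euler("z",ph+d+ex,degrees=True)*down).as_quat().tolist())
        q.append(None if j is None else round(float(j[5]),2))
    print(ph,ex,q)
E
```

```text
c [ 0.54214005 -0.30237588] a 7.684859018314263 [ 1.3  0.5  1.5 -1.7 -0.6 -4.3 -3.3 -2.6 -2.6 -0.3 -1.   1.2 -0.5 -0.3
  3.2  1.7 -0.8 -1.7]
pin head top tri [ 0.44573657 -0.16688682  0.07725308] 0.00010068250200694007 top@.079 [ 0.44585427 -0.16691612  0.079     ]
mark [ 0.40929373 -0.28794366  0.022     ] yaw from mark -6.200209306894899 0.13362796885023207
yaw from pin -7.428620175683825 0.16628565329048373 0.17053152201279387
yaw from pin -7.455825126010676 0.16619355527538227 0.17053152201279387
blue ang 3.73556006246627 0.06002687668258958
-141 0 [-2.87, None, 2.86, 2.6, 2.35, 2.1, 1.86, 1.63, 1.39, 1.15, 0.91]
-141 180 [0.28, -0.01, -0.28, -0.54, -0.79, -1.04, -1.28, -1.52, -1.75, -1.99, -2.23]
-81 0 [2.41, 2.16, 1.92, 1.68, 1.45, 1.21, 0.97, 0.72, 0.47, 0.2, -0.07]
-81 180 [-0.73, -0.98, -1.22, -1.46, -1.69, -1.93, -2.17, -2.42, -2.67, -2.94, 3.07]
-21 0 [1.51, 1.27, 1.03, 0.78, 0.53, 0.27, -0.0, -0.29, -0.59, -0.91, -1.24]
-21 180 [-1.63, -1.87, -2.11, -2.36, -2.61, -2.87, None, 2.85, 2.55, 2.23, 1.9]
```

```bash
cat >> h.py <<'E'
down=R.from_euler("x",180,degrees=True)
def Q(deg): return (R.from_euler("z",deg,degrees=True)*down).as_quat().tolist()
def tp(c,deg,z,r=.11): p=np.radians(deg);return [c[0]+r*np.cos(p),c[1]+r*np.sin(p),z]
def st(s=""):
    o=robot.observe();print(s,round(o["clock"],2),np.round(o["ee_pos"],4),np.round(o["wrist_force"],1),round(o["gripper_width"],4));return o
E
python3 - <<'E'
from h import *
c=np.array([.542,-.305]);p0=-81.5
robot.movep(tp(c,p0,.2),Q(p0));robot.set_gripper(.036)
robot.movel(tp(c,p0,.12),.15);st("above")
hit=robot.movel(tp(c,p0,.046),.06,until_force=6);st(f"down {hit}")
if not hit:
    hit=robot.movel(tp(c,p0+7,.046),.02,ori=Q(p0+7),until_force=15);st(f"contact {hit}")
    for d in np.linspace(7,159,11)[1:]:
        if hit: break
        hit=robot.movel(tp(c,p0+d,.046),.055,ori=Q(p0+d),until_force=18)
        o=st(f"{d:.0f} {hit}")
im=robot.read_camera("top");cv2.imwrite("pics/top1.png",im)
E
```

```text
above 4.46 [ 0.5586 -0.4141  0.1206] [0.2 0.6 0.4] 0.036
down False 5.84 [ 0.5585 -0.414   0.0464] [-0.1  0.5 -0.4] 0.0358
contact False 6.67 [ 0.5713 -0.4109  0.046 ] [-3.3  0.1  2.3] 0.0359
22 False 7.34 [ 0.5984 -0.3996  0.046 ] [-0.3  0.9 -0.5] 0.0357
37 False 8.02 [ 0.621  -0.3816  0.046 ] [ 0.8 -0.1 -0.7] 0.0361
53 False 8.69 [ 0.6383 -0.3581  0.046 ] [ 0.9  0.3 -0.2] 0.0364
68 False 9.37 [ 0.6488 -0.331   0.046 ] [ 0.4 -0.3  0.6] 0.0359
83 False 10.04 [ 0.6519 -0.3021  0.046 ] [ 0.2 -0.4  0.1] 0.036
98 False 10.72 [ 0.6473 -0.2734  0.046 ] [ 0.4 -0.5  0.2] 0.036
113 False 11.39 [ 0.6353 -0.2469  0.046 ] [-0.3  0.   0. ] 0.0358
129 False 12.07 [ 0.6169 -0.2244  0.046 ] [-0.6 -0.7 -0.1] 0.036
144 False 12.74 [ 0.5932 -0.2077  0.046 ] [ 0.7 -0.1  0.6] 0.0363
159 False 13.42 [ 0.5658 -0.1976  0.046 ] [ 0.4 -0.4 -0.1] 0.036
```

```bash
python3 - <<'E'
from h import *
im=cv2.imread("pics/top1.png");cv2.imwrite("pics/r34b.png",np.clip(rect(im,.034,.68,-.10)*1.3,0,255).astype(np.uint8))
E
```

```text
(no output)
```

View pics/r34b.png

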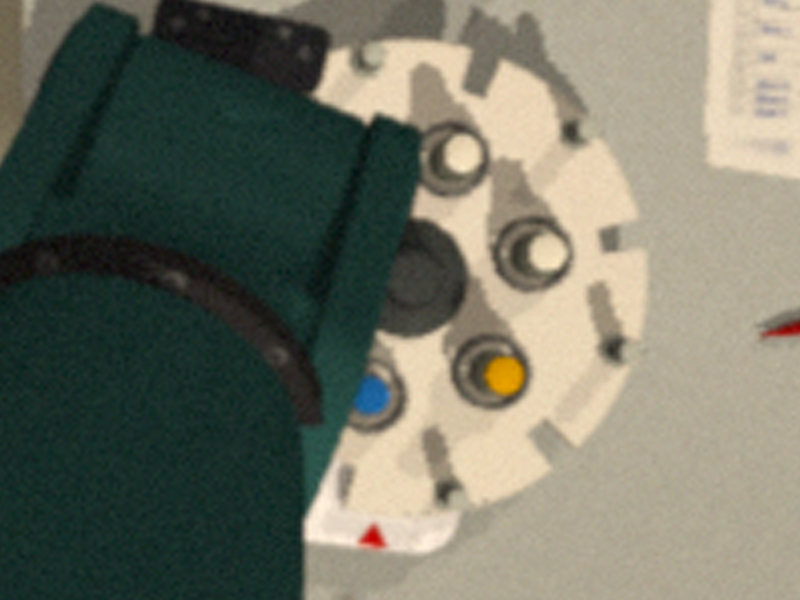

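The blue notch is now at rect (343,483), about 11° short of the mark at (373,537). I push on slowly, clear the arm and look.

```bash
python3 - <<'E'
from h import *
c=np.array([.542,-.305]);p0=-81.5
for d in(165,170):
    hit=robot.movel(tp(c,p0+d,.046),.03,ori=Q(p0+d),until_force=18);st(f"{d} {hit}")
robot.movel(tp(c,p0+169,.046),.03,ori=Q(p0+169))
robot.movel(tp(c,p0+169,.16),.15)
robot.movep([.42,.08,.25],Q(0));st("away")
im=robot.read_camera("top");cv2.imwrite("pics/top2.png",im);cv2.imwrite("pics/side2.png",robot.read_camera("side"))
r=rect(im,.034,.56,-.20,s=.00025);cv2.imwrite("pics/r2.png",np.clip(r*1.3,0,255).astype(np.uint8))
E
```

```text
165 False 14.0 [ 0.5544 -0.1956  0.0459] [ 3.   0.5 -0.3] 0.036
170 False 14.47 [ 0.5447 -0.1949  0.046 ] [ 1.6  0.5 -0. ] 0.0359
away 17.4 [0.4201 0.0798 0.2498] [-0.8 -0.5 -0.4] 0.036
```

View pics/r2.png

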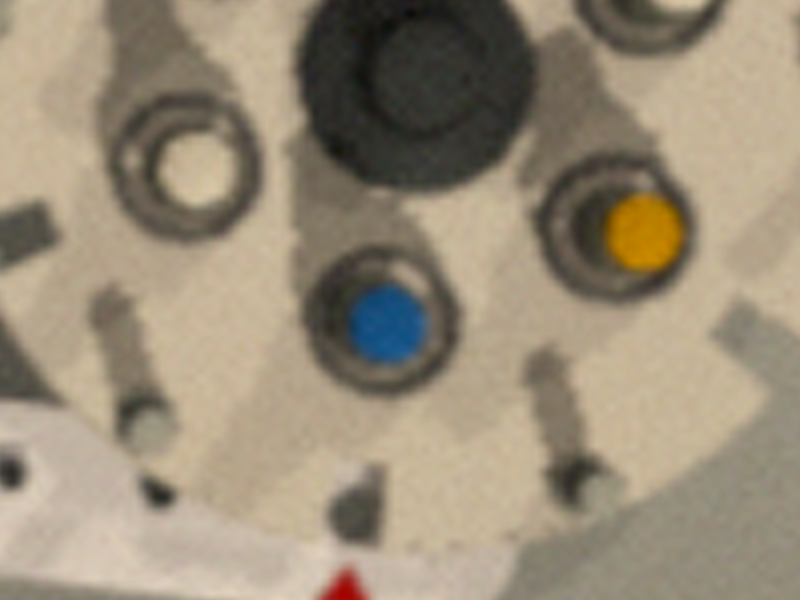

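The notch stands over the hole: notch about (357,500), hole about (357,516), pointing at the red mark (345,580), with the blue vial in its pocket at (387,323). Step 1 looks met, so I take the pin next.

```bash
python3 - <<'E'
from h import *
print("decoy top",tri((274,281.5),(370.6,240)), "blue", onz("top",proj("top",[.56-323*.00025,-.2-387*.00025,.034])[0],.078))
P=np.array([.4457,-.1669]);yaw=-8
robot.set_gripper(.05) if False else None
q=[robot.solve_ik([*P,.047],Q(yaw+e)) for e in(0,180)];print([None if j is None else round(float(j[5]),2) for j in q])
e=0 if q[0] is not None and abs(q[0][5])<2.2 else 180
robot.movep([*P,.17],Q(yaw+e));robot.set_gripper(.045);robot.movel([*P,.13],.1)
hit=robot.movel([*P,.047],.06,until_force=6);o=st(f"down {hit}")
if not hit:
    robot.set_gripper(0.012);o=st("grasped");print(o["gripper_force"],o["wrist_torque"])
cv2.imwrite("pics/side3.png",robot.read_camera("side"));robot.read_camera("top")
E
```

```text
decoy top (array([ 0.47678783, -0.0821102 ,  0.10043459]), np.float64(0.00034045708819754064)) blue [ 0.48160328 -0.29110109  0.078     ]
[1.3, -1.84]
down False 20.97 [ 0.4459 -0.167   0.0473] [0.3 0.2 1. ] 0.045
grasped 21.51 [ 0.4458 -0.1669  0.0471] [-0.9  0.7  2. ] 0.0169
30.001037120819092 [ 0.33273362 -0.03293947 -0.00504728]
```

```bash
python3 - <<'E'
from h import *
P=np.array([.4457,-.1669]);H=np.array([.431,-.2905])
hit=robot.movel([*P,.075],.05,until_force=10);st(f"lift {hit}")
robot.movel([*P,.125],.1)
robot.movel([*H,.125],.12)
cv2.imwrite("pics/side4.png",robot.read_camera("side"))
robot.movel([*H,.085],.08);o=st("hover")
s=cv2.imread("pics/side4.png")[160:310,320:440];cv2.imwrite("pics/s4c.png",cv2.resize(s,None,fx=4,fy=4,interpolation=cv2.INTER_CUBIC))
# expected pixels of head centre/tip in that picture if pin is centred on the TCP axis
print(proj("side",[[*H,.125+.032],[*H,.125+.013],[*H,.125-.041]]))
hit=robot.movel([*H,.060],.02,until_force=5);st(f"feel {hit}")
E
```

```text
lift False 22.32 [ 0.4457 -0.1669  0.0751] [ 0.5 -0.  -1.9] 0.0173
hover 24.85 [ 0.431  -0.2905  0.0848] [-0.2  0.4 -0.4] 0.0176
[[382.90010242 168.22048005]
 [382.46767315 176.69955287]
 [381.2823525  200.00224608]]
feel True 25.52 [ 0.4311 -0.2905  0.074 ] [-0.2  0.5  4.4] 0.0171
```

View pics/s4c.png

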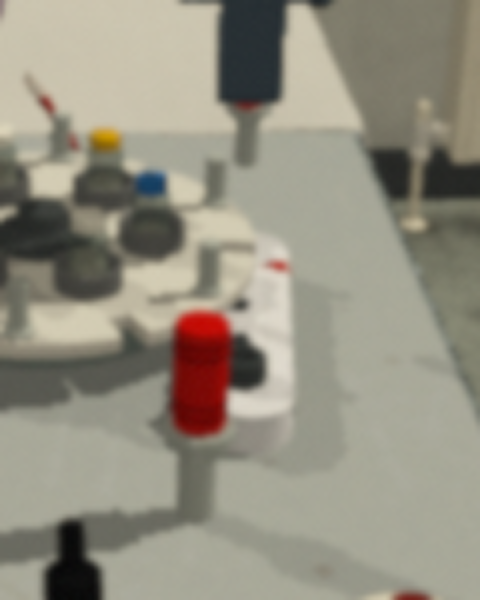

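The pin hangs true: tip at (245,163) in the crop, within about 1 px of the prediction. It landed on the plate, so I probe along the tangent, lifting between tries.

```bash
cat >> h.py <<'E'
H0=np.array([.431,-.2905]);ya=np.radians(-8)
T_=np.array([-np.sin(ya),np.cos(ya)]);X_=np.array([np.cos(ya),np.sin(ya)])
def probe(x,t,zhi,zlo,f=5,v=.02):
    h=H0+x*X_+t*T_
    robot.movel([*h,zhi],.05);hit=robot.movel([*h,zlo],v,until_force=f);o=robot.observe()
    print(x,t,hit,"z",round(o["ee_pos"][2],4),"F",np.round(o["wrist_force"],1),"M",np.round(o["wrist_torque"],2),round(o["clock"],1));return o["ee_pos"][2]
E
python3 - <<'E'
from h import *
o=robot.observe();print(o["wrist_torque"])
for t in(.002,-.002,.0035,-.0035):
    z=probe(0,t,.078,.060)
    if z<.070: break
E
```

```text
[ 0.04604052  0.07064358 -0.08049822]
0 0.002 True z 0.0612 F [-0.7 -3.6 -2.2] M [-0.77 -0.03 -0.03] 26.5
```

```bash
python3 - <<'E'
from h import *
z=robot.observe()["ee_pos"][2];t=.002;x=0
for i in range(12):
    o=robot.observe();F=o["wrist_force"];ft=F[:2]@T_;fx=F[:2]@X_
    print(i,"x",round(x,4),"t",round(t,4),"z",round(o["ee_pos"][2],4),"ft %.1f fx %.1f fz %.1f"%(ft,fx,F[2]),round(o["clock"],1))
    if o["ee_pos"][2]<.0458: break
    t+=np.clip(ft*.00025,-.001,.001);x+=np.clip(fx*.00025,-.001,.001)
    z=o["ee_pos"][2]
    robot.movel([*(H0+x*X_+t*T_),z],.02)
    robot.movel([*(H0+x*X_+t*T_),max(z-.008,.0445)],.015,until_force=6)
E
```

```text
0 x 0 t 0.002 z 0.0612 ft -3.7 fx -0.2 fz -2.2 26.5
1 x -0.0 t 0.0011 z 0.053 ft 2.8 fx -0.4 fz -2.8 27.5
2 x -0.0001 t 0.0018 z 0.052 ft -2.0 fx 0.1 fz 1.7 28.0
3 x -0.0001 t 0.0013 z 0.045 ft 1.8 fx -1.9 fz 8.4 28.7
```

The pin went in easily and the collar contacts at z = 0.045. I release, retreat and verify.

```bash
python3 - <<'E'
from h import *
h=H0+.0015*T_
robot.movel([*h,.0455],.02);robot.set_gripper(.04);st("open")
robot.movel([*h,.13],.08);robot.movel([*h,.2],.15);robot.movep([.42,.08,.25],Q(0));st("away")
im=robot.read_camera("top");s=robot.read_camera("side")
a=np.clip(rect(im,.034,.56,-.20,s=.0005,w=400,h=400)*1.3,0,255).astype(np.uint8)
b=cv2.resize(s[180:280,320:420],(400,400),interpolation=cv2.INTER_CUBIC);cv2.imwrite("pics/end.png",np.hstack([a,b]))
k=robot.search_frame("top","blue_vial_center");print([(d["position"],d["conf"]) for d in k])
print("expected head top px",proj("side",[*h,.077]),proj("top",[*h,.077]))
E
```

```text
open 29.5 [ 0.4312 -0.289   0.0455] [-0.5 -0.5  0.2] 0.0399
away 32.72 [0.4202 0.0795 0.2497] [-0.   0.1 -0.8] 0.0398
[]
expected head top px [[381.12174038 203.22518387]] [[383.02957309 305.69272954]]
```

View pics/end.png

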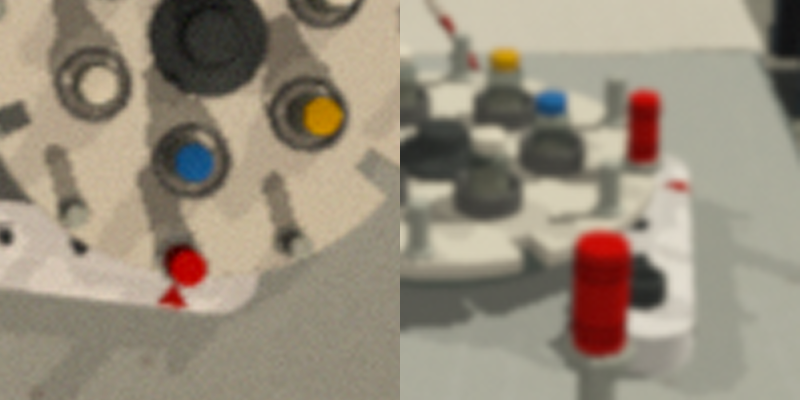

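The pin stands upright at the mark: head top at side px (381,204) against (381,203) expected. The blue vial stands in its pocket at (194,162).

```bash
python3 -c "
from station import robot
print(robot.hand_in())"
```

```text
the job is handed in; nothing more can be done
None
```

The job is handed in (no verdict came back): the carousel is turned so the blue vial faces the mark, the pin is seated home and released, all in about 33 s on the robot's clock, and the final pictures agree.

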